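Pin the block-printing press shut

TASK

Get the little block-printing press ready: first push its lock slide all the way left to the end stop that uncovers the pin hole, then fold the hinged plate down, and put the pin from its wooden rest through the plate into the base. Finish while holding: keep pressing down on the pin so that its collar holds the plate fully shut against the springs, and do not let go. Leave the roll of masking tape where it lies.

Things in the scene. Friction and masses are not known exactly. Their poses are not given: they have to be found in the camera images.
- press: The press, fixed to the table: wooden base 200 (x) x 170 (y) x 30 mm high with an aluminium plate hinged along its far side. Origin: centre of the base's underside, on the table. +x points from the open side (lock slide) to the hinge, +y to the left, z up. Turned up to 0.3 rad from the table's axes.
- press_hole (a point): Centre of the pin hole in the base's top face, 30 mm above the table, 35 mm from the base's centre towards the open side. Hole 16 mm wide, right through the base. The lock slide's tongue covers it (on top of the base, up to 35 mm above the table) unless the slide is at its end stop.
- lock_slide (a joint): Position of the lock slide in m along the press's +y; 0.050 is the end stop at which the hole is clear, 0 the other end. Starts between 0 and 0.02. Dry friction of about 1.2 N; stays where it is left.
- slide_grip (a point): Middle of the slide's upright dark grip: 12 mm (press x) x 16 mm (press y), from 33 to 69 mm above the table, this point 57 mm above it. It stands in front of the plate, 82 mm from the base's centre towards the open side; with the plate shut, its back is 16 mm from the plate's front edge.
- plate (a joint): Opening angle of the plate in rad: 0 fully shut (level), starts between 0.85 and 1.15. A stiff hinge (0.16 N m) keeps it where it is left above about 0.5; lower it may sink by its own weight. Two sprung feet under its free side stop it at about 0.035 (the hole 4 mm up); fully shut takes about 9 N of downward push at the hole, and it springs back up when let go.
- plate_hinge (a point): Centre of the plate's hinge axis, which runs along press y, 41 mm above the table, 80 mm from the base's centre towards +x. Does not move with the plate.
- plate_edge (a point): Middle of the plate's free edge on its outer (upper) face, 140 mm from the hinge axis. The plate is 140 x 160 (along the hinge) x 8 mm; the hinge axis lies in its mid-thickness. Moves with the plate.
- plate_hole (a point): Centre of the 16 mm hole through the plate, on its outer (upper) face, 115 mm from the hinge axis and 25 mm from the free edge. It lies straight above the base's hole when the plate is down; its height is then 45 mm fully shut, 49 mm resting on the springs.
- pin_grip (a point): Middle of the pin's black knob (24 mm across, 37 mm high, upright), 64 mm above the pin's tip and 24 mm above the underside of its collar. Below the knob a collar 32 mm across and 5 mm thick, below that a 12 mm shaft, 40 mm long from collar to tip, its last 9 mm tapering to 6 mm. Mass about 100 g.
- pin_tip (a point): Tip of the pin, on its axis. At the start the pin stands upright in a wooden rest, 70 x 90 x 46 mm and fixed to the table, the collar lying on the rest's top; it lifts straight out. Fully in, with the plate shut, the tip is 5 mm above the table.
- masking_tape: Bystander: roll of masking tape lying flat, 100 mm across, 25 mm high. Origin: centre of its underside.
- pin_rest: The pin's wooden rest, a block 70 x 90 x 46 mm high fixed to the table, with one 14 mm hole in the middle of its top in which the pin stands. Origin: centre of its underside, straight below the pin's axis at the start. A tall wooden paint box stands roughly 100 mm behind it (+x): come over from the robot's side.
There are look-alikes about, which are no part of the job. Leave any purple or turquoise look-alike of the part that bears pin_grip alone.

How it is judged:
By the outcome, as a careful person would: the job done as asked, in the order asked, and still so for the second after the job is handed in, while the arm keeps its last pose, push and grip.
It also fails if it takes over 72 s, if anything falls off the work surface, if the arm or the gripper's body presses on something with over 40 N, if the wrist force passes 120 N, or if a joint passes its speed limit or range.

ROBOT

A 6-joint arm with a two-finger parallel gripper is mounted at the origin on a cart in front of the work surface, level with it; the furniture and walls round the work are solid. World frame = base frame: x ahead of the robot, y to its left, z up, the work surface at z = 0. Lengths are in mm, angles in rad, forces in N, time in s.
With the tool pointing down it reaches from about 300 to 775 mm from the base axis. Payload 14.6 kg.
Tool frame: the origin (TCP) lies at the very end of the fingers, on their centre line; the grasp point (between the pads) lies 19 mm behind it; z points along the fingers, y is the line along which they close (so a half turn about z gives the same grasp; the last joint's range is limited). The gripper opens to 94 mm and grips with 3 to 60 N. Pads are 16 mm wide; open, the fingers measure 119 mm over their backs; the gripper's body (75 mm by 177 mm) begins 78 mm behind the grasp point.
Start: joints at [-1.251, 0.3, 1.521, -0, 1.321, -0.067], TCP at [207.467, -509.359, 205.446] pointing down, gripper open.
Joint ranges: [-3.03, 3.03], [-0.79, 2.21], [0.23, 2.52], [-1.04, 4.18], [0, 3.07], [-2.55, 2.55]. Speed limits (rad/s): [2.22, 2.22, 2.57, 3.14, 3.14, 3.14].

INTERFACE

Orientations are given as a unit quaternion [x, y, z, w].
In Python, from workcell import ctrl, eyes gives the robot as it stands.
- The arm moves only by the tool play_rows, never from a script. Its argument "steps" is one flat list of numbers, 7 for each row, row after row: the shift along the tool's x, y, z in m, then the turn, a rotation vector about the tool's x, y, z in rad, then the finger opening in m, from 0 to 0.094. A call has 1 to 8 rows; each row is the pose to reach, as a shift and turn from the pose commanded when the call began, along the tool's axes at that moment; what a row does not reach only later rows make up. A row lasts 1/8 s, in which the tool goes at most 62.5 mm and 10.7 degrees, less where a joint would pass 70% of its speed; a pose out of reach is approached as far as the arm can. A call with a gripper value outside its range is refused whole. The fingers move at their own pace and stop on an object; "force" is the grip in N (left out, the last holds). Time passes only in rows, so rows that repeat a pose let the fingers close. It gives the time, the measured TCP pose, the force, the opening and the grip force at its end, in the units of the state.
- ctrl.get_state(): the state, without advancing time (a new reading comes with each control period).
- eyes.grab_frame(name): name is "side" or "top" or "wrist"; returns a dict with "pixels" (384x512x3 uint8, blue, green, red), "range_z" (384x512 float32, mm along the optical axis (not along the pixel's ray), 0 where there is no reading), "vfov" (degrees; the focal length in pixels is half the picture's height over the tangent of half this angle, whatever the lens; pixels are square), "cx", "cy" (the principal point, pixels), "k1" (the pictures are not rectified: a ray, as slopes to the right and down, at radius r is drawn at 1 + k1 r^2 times it, then the intrinsics apply), "rvec" (rotation vector, rad) and "tvec" (3), from world to camera coordinates, as OpenCV has them. Camera axes: x right, y down, z forward; pixel columns grow to the right and rows downward; lengths in mm; the calibration is good to about 2 mm. A picture is of the moment at which its call begins.
- ctrl.close_job(): hands the job in; it is judged then, once.
The state is a dict: "clock": time; "joint_positions": joint angles; "joint_velocities": joint speeds; "joint_efforts": joint torques, N m; "tcp_pos": TCP position; "eef_rot": TCP orientation; "wrist_force": force on the tool from outside, world axes, zero at the start; "torque": the same for the moment, N m; "grip_width": finger opening in mm; "grasp_force": force on a finger pad.
Only numpy, scipy, OpenCV 4.12 (cv2) and the standard library are available. Lean on these libraries where they do the work, as an engineer would, in place of code of your own. Each camera call takes 0.05 s, during which the arm holds its last target. There are 200 camera calls.

## Working session

There is one attempt and no reset: what is moved stays moved. The work goes in short steps, Python scripts to look and compute and a tool call to move; the robot and the scene stay as the last step left them, time stands still between calls to the robot, and variables do not carry over. Pictures are saved under pics/ and viewed, at most 10 in all, crops included, and the job is handed in when it is done.

Besides the shell and the picture viewer there is one more tool, called after "Request:" as name(argument=value, ...), one argument or row to a line, values as JSON. play_rows: Moves the arm, as the interface text tells. Its arguments: {"type":"object","properties":{"steps":{"type":"array","items":{"type":"number"}},"force":{"type":"number"}},"required":["steps"]}

```bash
ls; mkdir -p pics; cat > h.py <<'E'
import numpy as np, cv2
from scipy.spatial.transform import Rotation as R
from workcell import ctrl, eyes
def cam(f):
    F=192/np.tan(np.radians(f['vfov'])/2); K=np.array([[F,0,f['cx']],[0,F,f['cy']],[0,0,1.]])
    return K,np.array([f['k1'],0,0,0.]),np.array(f['rvec'],float),np.array(f['tvec'],float)
def cloud(f):
    K,d,r,t=cam(f); v,u=np.mgrid[:384,:512]
    p=cv2.undistortPoints(np.stack([u,v],-1).reshape(-1,1,2).astype(float),K,d).reshape(384,512,2)
    z=f['range_z'].astype(float); P=np.dstack([p[...,0]*z,p[...,1]*z,z])
    W=(P-t)@cv2.Rodrigues(r)[0]   # R^T (P-t)
    W[z==0]=np.nan; return W
def proj(f,X):
    K,d,r,t=cam(f); return cv2.projectPoints(np.array(X,float).reshape(-1,1,3),r,t,K,d)[0].reshape(-1,2)
def grab(n,name=None):
    f=eyes.grab_frame(n)
    if name: cv2.imwrite(f'pics/{name}.png',f['pixels'])
    return f
def totool(target,yaw_q=None):
    s=ctrl.get_state(); return R.from_quat(s['eef_rot']).inv().apply(np.array(target)-s['tcp_pos'])/1000
E
python3 - <<'E'
from h import *
import pickle
fs={n:grab(n) for n in('side','top','wrist')}
pickle.dump(fs,open('f0.pkl','wb'))
cv2.imwrite('pics/a.png',np.vstack([cv2.resize(np.hstack([fs['side']['pixels'],fs['top']['pixels']]),(800,300)),cv2.resize(np.hstack([fs['wrist']['pixels'],fs['wrist']['pixels']*0]),(800,300))]))
for n in fs: print(n,fs[n]['vfov'],fs[n]['k1'],fs[n]['tvec'],fs[n]['rvec'])
print(ctrl.get_state())
E
```

```text
pics
side 46.7944382925771 0.05194431073120862 [534.21531609 159.13306892 918.51324195] [ 0.14684825 -2.67988642  1.57611081]
top 45.020461769649856 0.035524825091781044 [-105.87175526  561.75577225  986.8148077 ] [ 2.10383133 -2.1671638   0.18330996]
wrist 59.72223803759644 0.0176931079947783 [-549.18925603  -22.57783815  389.54587503] [-2.44437832  1.6428818   0.19099079]
{'clock': 0.15, 'joint_positions': array([-1.25058722e+00,  3.00308678e-01,  1.52142023e+00, -1.70246064e-05,
        1.32072449e+00, -6.65727699e-02]), 'joint_velocities': array([ 0.00109848, -0.00511438, -0.00168677,  0.00164631,  0.00084535,
       -0.00081002]), 'joint_efforts': array([ 3.67971170e-04, -5.31957901e+01, -3.52818239e+01,  7.08138244e-02,
        2.36597622e-02, -7.60589501e-05]), 'tcp_pos': array([ 207.40946731, -509.1773338 ,  205.04347895]), 'eef_rot': array([ 9.81357685e-01,  1.92189774e-01, -6.26134376e-05, -4.25874662e-04]), 'wrist_force': array([-0.02978433,  0.18360638, -0.14770181]), 'torque': array([ 0.02681131,  0.03620024, -0.02113023]), 'grasp_force': 0.0, 'grip_width': 94.26873879150719}
```

View pics/a.png

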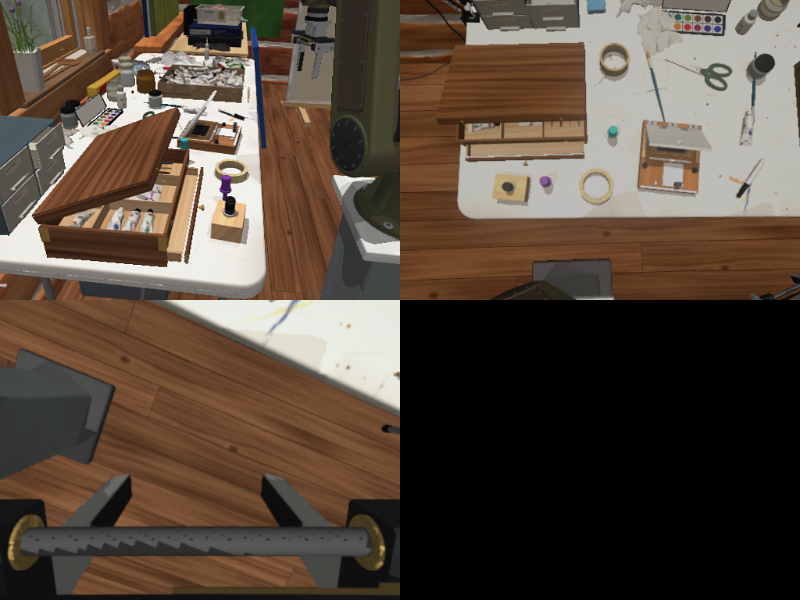

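The top view (halves of the composite) shows three pin-like knobs. The black one stands in the wooden rest at composite (508,187), which is top pixel (138,239). The purple one is at (545,182) and the turquoise one at (613,131). The press is at (670,158), and tape rolls lie at (597,186) and (614,60). I choose the black knob, since it stands in a rest, and check it in a close crop.

```bash
python3 - <<'E'
from h import *
import pickle
fs=pickle.load(open('f0.pkl','rb'))
t=fs['top'];s=fs['side']
W=cloud(t);S=cloud(s)
a=cv2.resize(t['pixels'][145:255,290:400],(400,400),interpolation=cv2.INTER_CUBIC)
b=cv2.resize(t['pixels'][210:265,100:210],(400,200),interpolation=cv2.INTER_CUBIC)
c=cv2.resize(s['pixels'][220:310,260:350],(400,400),interpolation=cv2.INTER_CUBIC)
d=cv2.resize(s['pixels'][110:200,220:320],(400,200),interpolation=cv2.INTER_CUBIC)
cv2.imwrite('pics/b.png',np.vstack([np.hstack([a,c]),np.hstack([b,d])]))
# knob: dark points near rest
for nm,f,w in(('top',t,W),('side',s,S)):
    px=f['pixels'].astype(int)
    ok=np.isfinite(w[...,0])
    rng=W[239,138]
    m=ok&(np.hypot(w[...,0]-rng[0],w[...,1]-rng[1])<60)&(w[...,2]>20)
    p=w[m]; print(nm,rng,m.sum())
    k=m&(px.max(-1)<70)&(w[...,2]>52); q=w[k]; print(' knob',len(q),np.nanmin(q,0),np.nanmax(q,0),np.median(q,0))
    r=w[m&(px[...,2]>130)&(abs(w[...,2]-46)<5)]
    if len(r): print(' resttop',len(r),r.mean(0),cv2.minAreaRect(r[:,:2].astype(np.float32)))
E
```

```text
top [460.28521931 118.22243354  86.84821329] 1417
 knob 91 [451.49416595 111.45535816  54.73341488] [470.92599605 133.01856182  92.40805453] [460.39412171 120.2765901   86.90197598]
 resttop 1148 [461.83708167 122.48826788  46.39160514] ((462.2055358886719, 123.689453125), (90.52597045898438, 72.00468444824219), 83.16751861572266)
side [460.28521931 118.22243354  86.84821329] 1697
 knob 253 [450.29655208 112.05273255  52.29982779] [471.57058428 137.49632666  89.19599677] [460.95364507 132.16649099  76.76677137]
 resttop 948 [460.34409124 131.92947434  45.77195941] ((460.00146484375, 122.54917907714844), (94.08843994140625, 69.80777740478516), 83.24618530273438)
```

View pics/b.png

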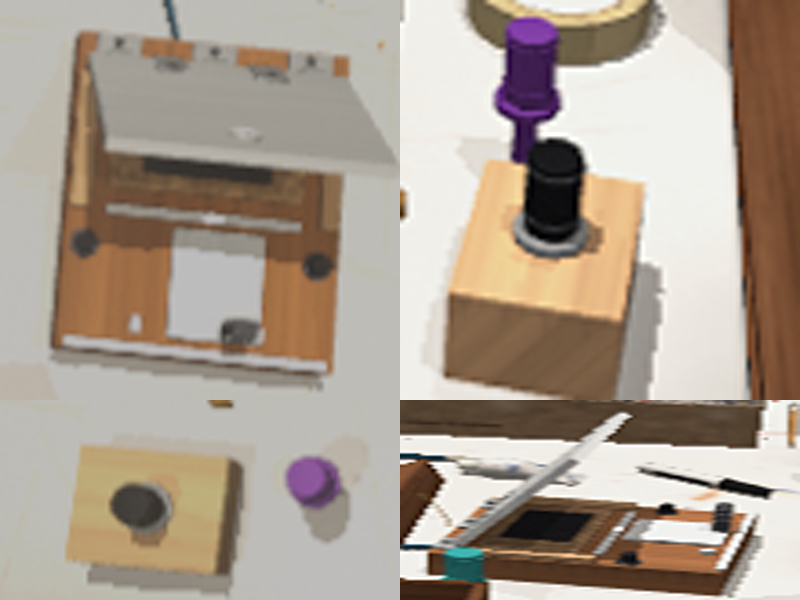

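The crop confirms the black knob with its metal collar standing in the rest at about (461,122), knob top near 88 mm. A purple look-alike stands beside it. The press plate is open, and the slide grip is dark at crop (240,330), right of the middle. Next I fit the press.

```bash
python3 - <<'E'
from h import *
import pickle
fs=pickle.load(open('f0.pkl','rb'))
t=fs['top'];s=fs['side']
W=cloud(t);S=cloud(s)
c0=W[205,345]; print(c0)
print('purple',W[232,186],'tape',W[238,225], W[238,252],W[238,265])
A=np.vstack([w[np.isfinite(w[...,0])] for w in(W,S)])
near=np.hypot(A[:,0]-c0[0],A[:,1]-c0[1])<190
A=A[near]
def rect(w,lo,hi,box):
    p=w.reshape(-1,3); p=p[np.isfinite(p[:,0])]; p=p[(np.hypot(p[:,0]-box[0],p[:,1]-box[1])<box[2])&(p[:,2]>lo)&(p[:,2]<hi)]
    return len(p),cv2.minAreaRect(p[:,:2].astype(np.float32)),np.percentile(p,[1,99],axis=0).round(1)
for nm,w in(('top',W),('side',S)): print(nm,rect(w,24,34,(c0[0],c0[1],150)))
# plate plane: z>60 cluster
p=A[(A[:,2]>60)]; print(len(p),np.percentile(p,[1,99],axis=0))
# slide grip pts
for nm,w,f in(('top',W,t),('side',S,s)):
    q=w.reshape(-1,3);px=f['pixels'].reshape(-1,3)
    m=np.isfinite(q[:,0])&(np.hypot(q[:,0]-W[236,356,0],q[:,1]-W[236,356,1])<35)&(q[:,2]>40)&(q[:,2]<75)
    print(nm,'grip',m.sum(),q[m].mean(0),np.percentile(q[m],[2,98],axis=0).round(1),cv2.minAreaRect(q[m][:,:2].astype(np.float32)))
E
```

```text
[ 526.88743923 -333.40878862   32.55397539]
purple [472.43443037  18.2328648   80.78919505] tape [462.98576498 -60.13585606   0.624733  ] [ 4.61162644e+02 -1.22074191e+02  2.45466626e-01] [ 460.03794103 -151.79433801    3.73118872]
top (3231, ((540.01123046875, -335.79376220703125), (172.5654296875, 202.65806579589844), 82.60955810546875), array([[ 436.5, -419.1,   25.4],
       [ 643.6, -243.9,   33.9]]))
side (1326, ((537.9609375, -334.9879150390625), (177.13197326660156, 200.96510314941406), 82.32313537597656), array([[ 434.8, -415.3,   24.7],
       [ 641. , -241.8,   33.9]]))
2416 [[ 453.46897377 -418.1298701    60.91928519]
 [ 618.76484849 -163.63029244  161.2288409 ]]
top grip 66 [ 456.24915477 -345.29151407   62.58056032] [[ 450.3 -354.2   40.9]
 [ 463.  -338.4   70.5]] ((457.75299072265625, -342.0877380371094), (28.090709686279297, 12.266374588012695), 78.40621185302734)
side grip 55 [ 453.42406504 -342.2610209    56.19290604] [[ 446.9 -352.3   41.4]
 [ 460.1 -337.    69.1]] ((453.4414978027344, -345.5458068847656), (18.94334602355957, 12.753164291381836), 84.50965881347656)
```

```bash
cat >> h.py <<'E'
C=np.array([539,-335.4]); YAW=-0.131
def pw(x,y,z): # press->world
    c,s=np.cos(YAW),np.sin(YAW); return np.array([C[0]+c*x-s*y,C[1]+s*x+c*y,z])
def wp(p):
    c,s=np.cos(YAW),np.sin(YAW); d=np.asarray(p)[...,:2]-C; return np.stack([c*d[...,0]+s*d[...,1],-s*d[...,0]+c*d[...,1],np.asarray(p)[...,2]],-1)
def rel(target,yaw):  # tool-down pose, tool x at world yaw
    s=ctrl.get_state(); q=R.from_quat(s['eef_rot'])
    g=R.from_euler('z',yaw)*R.from_euler('x',np.pi)
    return (q.inv().apply(np.array(target)-s['tcp_pos'])/1000).round(4),(q.inv()*g).as_rotvec().round(4)
E
python3 - <<'E'
from h import *
import pickle
fs=pickle.load(open('f0.pkl','rb'))
for n in('top','side'):
    w=cloud(fs[n]).reshape(-1,3); w=w[np.isfinite(w[:,0])]; p=wp(w)
    m=(abs(p[:,1])<72)&(p[:,0]>-15)&(p[:,0]<75)&(p[:,2]>60)&(p[:,2]<155)
    q=p[m]; A=np.c_[q[:,0],q[:,1],np.ones(len(q))]
    k=np.ones(len(q),bool)
    for _ in range(5):
        c=np.linalg.lstsq(A[k],q[k,2],rcond=None)[0]; k=abs(A@c-q[:,2])<6
    print(n,m.sum(),k.sum(),c,'theta',np.arctan(-c[0]),'z at hinge x=80',c[0]*80+c[2])
    e=p[(abs(p[:,1])<95)&(p[:,2]>60)&(p[:,0]<90)&(p[:,0]>-40)]; print(np.percentile(e,[1,50,99],axis=0).round(1))
print(rel(pw(-82,-56,46),YAW))
E
```

```text
top 1331 1296 [-1.50912715e+00  4.52952548e-03  1.72306048e+02] theta 0.9855902902757046 z at hinge x=80 51.57587538164822
[[  2.1 -79.1  61. ]
 [ 32.8   0.7 122.8]
 [ 74.3  80.1 161.5]]
side 103 98 [-1.50747643e+00  2.80191647e-03  1.66433542e+02] theta 0.9850862492960898 z at hinge x=80 45.83542783288739
[[ -1.6 -79.   61. ]
 [ 25.5  56.1 124.7]
 [ 70.1  82.  159.3]]
(array([ 0.2737, -0.0276,  0.1591]), array([-9.000e-04,  2.000e-04,  5.178e-01]))
```

Request:
play_rows(
  steps=[0.05,-0.005,0,0,0,0.13,0,0.1,-0.01,0,0,0,0.26,0,0.15,-0.015,0,0,0,0.39,0,0.2,-0.02,0.02,0,0,0.518,0,0.25,-0.026,0.06,0,0,0.518,0,0.274,-0.028,0.1,0,0,0.518,0,0.274,-0.028,0.14,0,0,0.518,0,0.274,-0.028,0.159,0,0,0.518,0],
  force=20,
)

```text
clock: 1.15
tcp_pos: [450.2, -379.3, 44.3]
eef_rot: [0.998, -0.065, -0.001, -0.001]
wrist_force: [0.8, -0.1, -0.5]
grip_width: 17.2
grasp_force: 0.0
```

```bash
python3 - <<'E'
from h import *
s=ctrl.get_state(); print(s['clock'],s['tcp_pos'],wp(s['tcp_pos']),s['wrist_force'],s['grip_width'],R.from_quat(s['eef_rot']).as_matrix().round(3))
f=grab('wrist','c')
g=grab('side')
cv2.imwrite('pics/c.png',np.hstack([cv2.resize(f['pixels'],(400,300)),cv2.resize(g['pixels'][100:220,200:360],(400,300))]))
w=cloud(f).reshape(-1,3); w=w[np.isfinite(w[:,0])]; p=wp(w)
m=(p[:,0]<-70)&(p[:,0]>-95)&(p[:,1]>-40)&(p[:,1]<60)&(p[:,2]>45)&(p[:,2]<80); print(m.sum(),np.percentile(p[m],[2,50,98],axis=0).round(1) if m.any() else '')
print(rel(pw(-82,0,46),YAW))
E
```

```text
1.15 [ 450.17343855 -379.31761046   44.34604365] [-82.32870854 -55.1443404   44.34604365] [ 0.79471728 -0.05592091 -0.45329812] 17.247975282015958 [[ 0.991 -0.13  -0.002]
 [-0.13  -0.991  0.002]
 [-0.002 -0.002 -1.   ]]
1188 [[-82.9 -39.4  46.2]
 [-75.4 -23.3  64.9]
 [-71.4 -12.2  77.6]]
(array([ 0.0006, -0.0555, -0.001 ]), array([-0.0018,  0.0025, -0.0006]))
```

View pics/c.png

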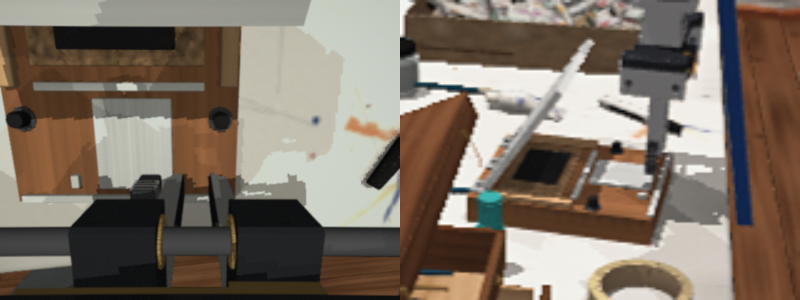

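The wrist view shows the fingers just right of the dark ridged grip at (147,187) and clear of the plate. Pushing left.

Request:
play_rows(
  steps=[0,-0.006,0,0,0,0,0,0,-0.012,0,0,0,0,0,0,-0.018,0,0,0,0,0,0,-0.024,0,0,0,0,0,0,-0.03,0,0,0,0,0,0,-0.036,0,0,0,0,0,0,-0.042,0,0,0,0,0,0,-0.044,0,0,0,0,0],
)

```text
clock: 2.25
tcp_pos: [456.5, -336.0, 46.4]
eef_rot: [0.998, -0.065, -0.0, -0.0]
wrist_force: [0.2, -0.7, -0.2]
grip_width: 0.3
grasp_force: 0.6
```

Request:
play_rows(
  steps=[0,-0.002,0,0,0,0,0,0,-0.004,0,0,0,0,0,0,-0.006,0,0,0,0,0,0,-0.006,0,0,0,0,0],
)

```text
clock: 2.75
tcp_pos: [457.1, -330.3, 46.4]
eef_rot: [0.998, -0.066, -0.0, -0.0]
wrist_force: [0.3, -0.6, 0.6]
grip_width: 0.9
grasp_force: 0.0
```

Request:
play_rows(
  steps=[0,-0.002,0,0,0,0,0,0,-0.004,0,0,0,0,0,0,-0.006,0,0,0,0,0,0,-0.008,0,0,0,0,0,0,-0.008,0,0,0,0,0],
)

```text
clock: 3.38
tcp_pos: [458.3, -322.3, 46.4]
eef_rot: [0.998, -0.065, -0.0, -0.0]
wrist_force: [-0.4, -0.6, -0.4]
grip_width: 0.6
grasp_force: 0.0
```

```bash
cat > gp.py <<'E'
from h import *
s=ctrl.get_state(); print(s['clock'],wp(s['tcp_pos']).round(1),s['wrist_force'].round(1))
for n in('wrist','side','top'):
    f=grab(n);p=wp(cloud(f)); 
    m=(p[...,0]<-72)&(p[...,0]>-95)&(p[...,1]>-45)&(p[...,1]<60)&(p[...,2]>40)&(p[...,2]<72); q=p[m]
    print(n,m.sum(),np.percentile(q,[2,50,98],axis=0).round(1) if len(q) else '')
    if n=='wrist': F=f
    if n=='top': T=f
K=np.hstack([cv2.resize(F['pixels'],(400,300)),cv2.resize(T['pixels'][145:255,280:427],(400,300))])
cv2.imwrite('pics/d.png',K)
E
python3 gp.py
```

```text
3.375 [-81.7   2.4  46.4] [-0.4 -0.6 -0.4]
wrist 898 [[-80.5   2.3  41.8]
 [-75.4  23.   63.3]
 [-72.4  31.3  69.6]]
side 91 [[-92.2  -4.6  41. ]
 [-84.7  26.7  60.1]
 [-74.8  34.   71.8]]
top 0
```

View pics/d.png

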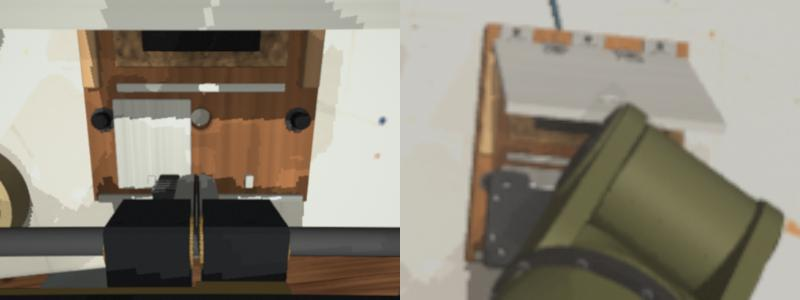

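The slide has moved about 43 mm. In the wrist view the tongue now lies left of the hole at (200,118). Continuing to the stop.

Request:
play_rows(
  steps=[0,-0.002,0,0,0,0,0,0,-0.004,0,0,0,0,0,0,-0.005,0,0,0,0,0,0,-0.006,0,0,0,0,0,0,-0.006,0,0,0,0,0],
)

```text
clock: 4.15
tcp_pos: [458.6, -320.3, 46.7]
eef_rot: [0.998, -0.066, 0.001, 0.003]
wrist_force: [-3.6, -28.7, -9.0]
grip_width: 0.6
grasp_force: 14.3
```

Request:
play_rows(
  steps=[0,-0.001,0,0,0,0,0,0,-0.002,0,0,0,0,0,0,-0.003,0,0,0,0,0,0,-0.003,0,0,0,0,0],
)

```text
clock: 4.65
tcp_pos: [458.7, -320.1, 46.9]
eef_rot: [0.998, -0.066, 0.001, 0.006]
wrist_force: [-6.2, -47.8, -16.1]
grip_width: 0.7
grasp_force: 24.1
```

```bash
python3 gp.py; python3 -c "
from h import *
print(ctrl.get_state()['joint_positions'])"
```

```text
4.65 [-81.6   4.7  46.9] [ -6.2 -47.8 -16.1]
wrist 862 [[-80.6   4.5  41.4]
 [-75.4  25.   63.6]
 [-72.3  33.1  69.9]]
side 86 [[-92.2  -2.4  42.4]
 [-84.8  28.   60.1]
 [-73.2  35.3  71.2]]
top 0 
[-0.67094915  0.49620768  1.64686809 -0.00924191  0.99015842  1.03727637]
```

End stop reached: the force rose to 48 N with no movement, grip at y≈+25. Backing off and lifting.

Request:
play_rows(
  steps=[0,0.015,0,0,0,0,0,0,0.03,0,0,0,0,0,0,0.03,-0.04,0,0,0,0,0,0.03,-0.1,0,0,0,0,0,0.03,-0.15,0,0,0,0,0,0.03,-0.2,0,0,0,0,0,0.03,-0.2,0,0,0,0],
)

```text
clock: 5.68
tcp_pos: [456.5, -344.1, 250.5]
eef_rot: [0.998, -0.065, 0.003, 0.002]
wrist_force: [-0.6, 0.5, -1.1]
grip_width: 0.3
grasp_force: 0.0
```

```bash
python3 - <<'E'
from h import *
s=ctrl.get_state(); print(s['clock'],wp(s['tcp_pos']).round(1),s['wrist_force'].round(1))
print(rel(pw(45,0,148),YAW))
r=125
for th in(.985,.8,.6,.45,.3,.2,.1,.05): print(th,(88-r*np.cos(th)+4*np.sin(th)).round(1),(41+r*np.sin(th)+4*np.cos(th)).round(1))
E
```

```text
5.675 [-80.7 -19.4 250.5] [-0.6  0.5 -1.1]
(array([ 0.1251, -0.0197,  0.1031]), array([ 0.0034, -0.0057,  0.0002]))
0.985 22.2 147.4
0.8 3.8 133.5
0.6 -12.9 114.9
0.45 -22.8 99.0
0.3 -30.2 81.8
0.2 -33.7 69.8
0.1 -36.0 57.5
0.05 -36.6 51.2
```

Request:
play_rows(
  steps=[0.04,-0.006,0,0,0,0,0,0.09,-0.014,0,0,0,0,0,0.126,-0.0197,0,0,0,0,0,0.126,-0.0197,0.04,0,0,0,0,0.126,-0.0197,0.08,0,0,0,0,0.126,-0.0197,0.1025,0,0,0,0,0.126,-0.0197,0.1025,0,0,0,0],
)

```text
clock: 6.55
tcp_pos: [582.1, -339.7, 141.1]
eef_rot: [0.998, -0.065, -0.002, -0.001]
wrist_force: [0.1, 0.1, 1.0]
grip_width: 0.3
grasp_force: 0.0
```

```bash
python3 - <<'E'
from h import *
s=ctrl.get_state(); print(s['clock'],wp(s['tcp_pos']).round(1),s['wrist_force'].round(1))
print(rel(pw(22,0,147.4),YAW))
E
```

```text
6.55 [ 43.3   1.4 141.1] [0.1 0.1 1. ]
(array([-0.0213,  0.0014, -0.0062]), array([-0.0023,  0.0043, -0.    ]))
```

Request:
play_rows(
  steps=[-0.012,0,0,0,0,0,0,-0.023,0,0.001,0,0,0,0,-0.032,0,0.007,0,0,0,0,-0.041,0,0.0145,0,0,0,0,-0.05,0,0.023,0,0,0,0,-0.058,0,0.033,0,0,0,0,-0.063,0,0.041,0,0,0,0,-0.068,0,0.049,0,0,0,0],
)

```text
clock: 7.55
tcp_pos: [515.3, -331.4, 94.3]
eef_rot: [0.998, -0.066, -0.0, -0.0]
wrist_force: [0.4, 0.4, 0.2]
grip_width: -0.0
grasp_force: 0.1
```

Request:
play_rows(
  steps=[-0.004,0,0.008,0,0,0,0,-0.007,0,0.017,0,0,0,0,-0.009,0,0.023,0,0,0,0,-0.011,0,0.029,0,0,0,0,-0.012,0,0.035,0,0,0,0,-0.013,0,0.041,0,0,0,0,-0.0135,0,0.044,0,0,0,0,-0.0135,0,0.044,0,0,0,0],
)

```text
clock: 8.55
tcp_pos: [502.1, -329.6, 50.8]
eef_rot: [0.998, -0.066, -0.0, -0.0]
wrist_force: [-0.6, 0.5, -0.1]
grip_width: 0.4
grasp_force: 0.0
```

```bash
python3 - <<'E'
from h import *
s=ctrl.get_state(); print(s['clock'],wp(s['tcp_pos']).round(1),s['wrist_force'].round(1))
f=grab('side');p=wp(cloud(f))
m=(abs(p[...,1])<70)&(p[...,0]>-50)&(p[...,0]<70)&(p[...,2]>36)&(p[...,2]<110);q=p[m];
print(m.sum(),[(x,np.median(q[abs(q[:,0]-x)<8][:,2]).round(1)) for x in(-50,-30,0,30,60)])
E
```

```text
8.55 [-37.3   0.9  50.8] [-0.6  0.5 -0.1]
1001 [(-50, np.float64(59.9)), (-30, np.float64(49.4)), (0, np.float64(47.2)), (30, np.float64(46.1)), (60, np.float64(45.2))]
```

The plate is down on its springs: about 49 mm at the hole, falling linearly to the hinge. Lifting and checking clearance near the rest.

Request:
play_rows(
  steps=[0,0,-0.03,0,0,0,0,0,0,-0.08,0,0,0,0,0,0,-0.14,0,0,0,0.02,0,0,-0.2,0,0,0,0.056,0,0,-0.2,0,0,0,0.056,0,0,-0.2,0,0,0,0.056],
)

```text
clock: 9.35
tcp_pos: [502.0, -329.5, 250.3]
eef_rot: [0.998, -0.066, -0.0, -0.0]
wrist_force: [0.6, -0.0, -0.6]
grip_width: 37.1
grasp_force: 0.0
```

```bash
python3 - <<'E'
from h import *
import pickle
f=grab('side');p=wp(cloud(f))
m=(abs(p[...,1])<70)&(p[...,0]>-60)&(p[...,0]<70)&(p[...,2]>20)&(p[...,2]<110);q=p[m];
print(m.sum(),[(x,np.median(q[abs(q[:,0]-x)<6][:,2]).round(1)) for x in(-52,-35,0,30,60)])
fs=pickle.load(open('f0.pkl','rb'))
A=np.vstack([cloud(fs[n]).reshape(-1,3) for n in('top','side')]);A=A[np.isfinite(A[:,0])]
for x in range(380,640,20): 
    q=A[(abs(A[:,0]-x)<10)&(A[:,1]>0)&(A[:,1]<230)]; print(x,np.percentile(q[:,2],99.5).round() if len(q) else '',end='; ')
print()
# knob axis: top image, fit by top disc
for n in('top','side'):
    w=cloud(fs[n]);px=fs[n]['pixels'].max(-1)
    m=(np.hypot(w[...,0]-461,w[...,1]-122)<22)&(w[...,2]>56)&(px<90);q=w[m]
    from scipy.optimize import least_squares
    o=least_squares(lambda c:np.hypot(q[:,0]-c[0],q[:,1]-c[1])-12,[461,122],loss='soft_l1') if n=='side' else None
    t=q[q[:,2]>84]; print(n,len(q),len(t),t.mean(0),np.percentile(t,[3,97],axis=0)); print(o.x if o else '')
print(rel([461,122,250],YAW),ctrl.get_state()['tcp_pos'])
E
```

```text
1054 [(-52, np.float64(48.9)), (-35, np.float64(48.1)), (0, np.float64(47.1)), (30, np.float64(46.1)), (60, np.float64(45.3))]
380 5.0; 400 4.0; 420 48.0; 440 71.0; 460 90.0; 480 88.0; 500 50.0; 520 29.0; 540 42.0; 560 41.0; 580 90.0; 600 203.0; 620 221.0; 
top 118 88 [461.87567032 121.98815182  88.05805158] [[452.00602175 113.14823807  85.125716  ]
 [470.9156802  132.05965754  91.35928839]]

side 240 94 [460.50243511 126.28513417  87.07068086] [[450.87444421 115.19073134  84.18739022]
 [470.45637741 135.31962098  88.9080709 ]]
[459.81923651 122.47526945]
(array([-9.960e-02, -4.422e-01,  2.000e-04]), array([-0.001 ,  0.0017, -0.0002])) [ 501.87240226 -329.41740689  249.63273506]
```

Request:
play_rows(
  steps=[-0.02,-0.055,0,0,0,0,0.056,-0.04,-0.115,0,0,0,0,0.056,-0.055,-0.175,0,0,0,0,0.056,-0.065,-0.235,0,0,0,0,0.056,-0.075,-0.295,0,0,0,0,0.056,-0.085,-0.35,0,0,0,0,0.056,-0.095,-0.405,0,0,0,0,0.056,-0.0996,-0.442,0,0,0,0,0.056],
)

```text
clock: 10.4
tcp_pos: [460.4, 123.6, 249.7]
eef_rot: [0.998, -0.065, -0.001, 0.0]
wrist_force: [0.6, 0.5, 0.6]
grip_width: 55.7
grasp_force: 0.0
```

Request:
play_rows(
  steps=[0,0,0.04,0,0,0,0.056,0,0,0.08,0,0,0,0.056,0,0,0.11,0,0,0,0.056,0,0,0.11,0,0,0,0.056],
)

```text
clock: 10.9
tcp_pos: [459.8, 121.3, 138.5]
eef_rot: [0.998, -0.066, -0.003, 0.001]
wrist_force: [0.6, 0.2, 1.4]
grip_width: 56.1
grasp_force: 0.0
```

```bash
python3 - <<'E'
from h import *
s=ctrl.get_state(); print(s['clock'],s['tcp_pos'],s['wrist_force'].round(1))
f=grab('wrist'); g=grab('side')
cv2.imwrite('pics/e.png',np.hstack([cv2.resize(f['pixels'],(400,300)),cv2.resize(g['pixels'][190:310,230:390],(400,300))]))
w=cloud(f);px=f['pixels'].max(-1)
m=(np.hypot(w[...,0]-461,w[...,1]-122)<25)&(w[...,2]>54)&(w[...,2]<95)&(px<110);q=w[m];t=q[q[:,2]>84]
print(len(q),len(t),np.percentile(t,[3,50,97],axis=0) if len(t) else '')
print(rel([461,122,56],YAW))
E
```

```text
10.9 [459.75052924 121.26710802 138.47147207] [0.6 0.2 1.4]
1087 839 [[452.27053193 113.88817602  84.6114969 ]
 [462.70515473 123.94983802  87.45511477]
 [472.59270141 134.17227104  88.62025415]]
(array([-0.0004, -0.0004,  0.0853]), array([ 0.0001,  0.0003, -0.0002]))
```

View pics/e.png

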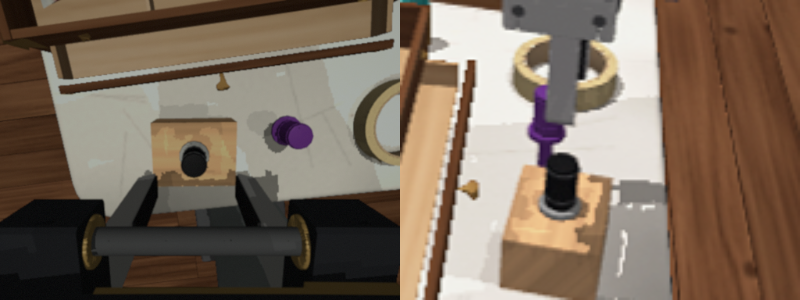

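The wrist view shows the black knob at (194,160), centred between the fingers, with the purple one to the right and clear. Wrist and fixed views agree to 2 mm, so I descend and grip.

Request:
play_rows(
  steps=[0.0005,-0.001,0.03,0,0,0,0.056,0.0005,-0.001,0.06,0,0,0,0.056,0.0005,-0.001,0.084,0,0,0,0.056,0.0005,-0.001,0.084,0,0,0,0.056,0.0005,-0.001,0.084,0,0,0,0.01,0.0005,-0.001,0.084,0,0,0,0.01,0.0005,-0.001,0.084,0,0,0,0.01,0.0005,-0.001,0.084,0,0,0,0.01],
  force=45,
)

```text
clock: 12.0
tcp_pos: [462.2, 122.5, 57.4]
eef_rot: [0.998, -0.066, 0.0, -0.0]
wrist_force: [-0.6, -0.6, 4.4]
grip_width: 23.1
grasp_force: 45.0
```

Request:
play_rows(
  steps=[0,0,0,0,0,0,0.01,0,0,0,0,0,0,0.01,0,0,0,0,0,0,0.01],
)

```text
clock: 12.38
tcp_pos: [462.1, 122.5, 57.4]
eef_rot: [0.998, -0.066, 0.0, -0.0]
wrist_force: [-1.3, -0.4, 5.3]
grip_width: 23.2
grasp_force: 45.0
```

Request:
play_rows(
  steps=[0,0,-0.02,0,0,0,0.01,0,0,-0.05,0,0,0,0.01,0,0,-0.09,0,0,0,0.01,0,0,-0.13,0,0,0,0.01,0,0,-0.17,0,0,0,0.01,0,0,-0.194,0,0,0,0.01,0,0,-0.194,0,0,0,0.01],
)

```text
clock: 13.25
tcp_pos: [462.3, 122.6, 252.0]
eef_rot: [0.998, -0.066, 0.001, -0.0]
wrist_force: [0.3, -0.4, -1.7]
grip_width: 23.0
grasp_force: 45.0
```

```bash
python3 - <<'E'
from h import *
s=ctrl.get_state(); print(s['clock'],s['tcp_pos'],s['wrist_force'].round(1),s['grip_width'])
h=pw(-35,0,0); print(h, rel(pw(-35,0,250),YAW))
E
```

```text
13.25 [462.32859459 122.56556414 252.00522097] [ 0.3 -0.4 -1.7] 23.000686357954628
[ 504.29988827 -330.82810262    0.        ] (array([0.1009, 0.444 , 0.0019]), array([-0.0008, -0.0025, -0.0002]))
```

Force −1.7 N confirms the pin's weight is in the gripper. Carrying it over the press hole.

Request:
play_rows(
  steps=[0.01,0.055,0,0,0,0,0.01,0.02,0.115,0,0,0,0,0.01,0.035,0.175,0,0,0,0,0.01,0.05,0.235,0,0,0,0,0.01,0.065,0.295,0,0,0,0,0.01,0.08,0.35,0,0,0,0,0.01,0.095,0.405,0,0,0,0,0.01,0.1009,0.444,0,0,0,0,0.01],
)

```text
clock: 14.25
tcp_pos: [503.3, -333.0, 248.4]
eef_rot: [0.998, -0.066, -0.001, -0.001]
wrist_force: [0.3, 1.0, -0.4]
grip_width: 23.2
grasp_force: 45.0
```

Request:
play_rows(
  steps=[0,0,0.04,0,0,0,0.01,0,0,0.08,0,0,0,0.01,0,0,0.12,0,0,0,0.01,0,0,0.125,0,0,0,0.01,0,0,0.125,0,0,0,0.01],
)

```text
clock: 14.88
tcp_pos: [504.0, -331.0, 126.3]
eef_rot: [0.998, -0.066, -0.0, -0.0]
wrist_force: [-0.4, 0.4, -0.2]
grip_width: 23.3
grasp_force: 45.0
```

```bash
python3 - <<'E'
from h import *
s=ctrl.get_state(); print(s['clock'],s['tcp_pos'],wp(s['tcp_pos']),s['wrist_force'].round(1))
f=grab('wrist'); g=grab('side')
cv2.imwrite('pics/f.png',np.hstack([cv2.resize(f['pixels'][100:300,150:417],(400,300),interpolation=cv2.INTER_CUBIC),cv2.resize(g['pixels'][120:195,255:355],(400,300),interpolation=cv2.INTER_CUBIC)]))
# expected tip & plate hole pixels
for n,fr in(('wrist',f),('side',g)): print(n,'tip',proj(fr,s['tcp_pos']+[0,0,19-5-64]),'hole',proj(fr,pw(-35,0,49)),'slot',proj(fr,pw(-43,0,49)),proj(fr,pw(-27,0,49)))
for n,fr in(('wrist',f),('side',g)):
    w=cloud(fr); m=(np.hypot(w[...,0]-s['tcp_pos'][0],w[...,1]-s['tcp_pos'][1])<20)&(w[...,2]>s['tcp_pos'][2]-48)&(w[...,2]<s['tcp_pos'][2]-14)
    q=w[m]; print(n,len(q),np.percentile(q,[3,50,97],axis=0).round(1) if len(q) else '')
E
```

```text
14.875 [ 503.98342085 -330.96414956  126.30341885] [-35.29598463  -0.17622003 126.30341885] [-0.4  0.4 -0.2]
wrist tip [[252.448706   214.76144938]] hole [[252.10754793 204.73760025]] slot [[252.09874766 214.46030944]] [[252.1165005  194.88054402]]
side tip [[282.43932044 155.36456116]] hole [[281.82665276 164.46767007]] slot [[284.69681728 164.80866238]] [[278.96376242 164.12740691]]
wrist 0 
side 45 [[ 495.7 -332.4   80.4]
 [ 501.  -327.1   97.4]
 [ 506.5 -322.8  108.6]]
```

View pics/f.png

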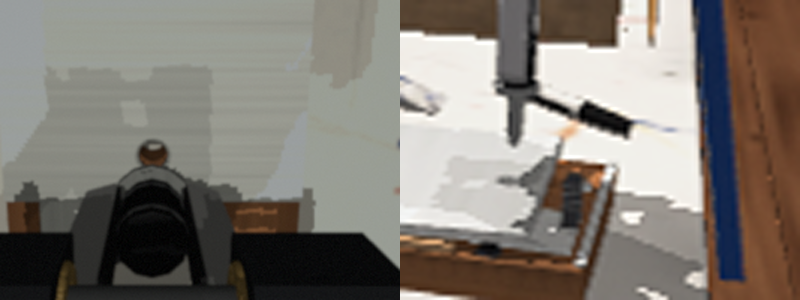

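The wrist crop shows the plate hole at (153,152), in line laterally with the pin, with its far rim about 1.8 mm farther in +x than predicted. I shift 1.5 mm and lower gently.

Request:
play_rows(
  steps=[0.0015,0,0.008,0,0,0,0.01,0.0015,0,0.016,0,0,0,0.01,0.0015,0,0.022,0,0,0,0.01,0.0015,0,0.028,0,0,0,0.01,0.0015,0,0.034,0,0,0,0.01,0.0015,0,0.038,0,0,0,0.01,0.0015,0,0.038,0,0,0,0.01],
)

```text
clock: 15.85
tcp_pos: [505.2, -331.0, 87.6]
eef_rot: [0.998, -0.066, -0.0, -0.0]
wrist_force: [-0.0, -0.6, -0.9]
grip_width: 23.0
grasp_force: 45.0
```

```bash
python3 - <<'E'
from h import *
s=ctrl.get_state(); print(s['clock'],s['tcp_pos'],wp(s['tcp_pos']),s['wrist_force'].round(1),s['torque'].round(2))
f=grab('wrist'); g=grab('side')
cv2.imwrite('pics/g.png',np.hstack([cv2.resize(f['pixels'][100:300,150:417],(400,300),interpolation=cv2.INTER_CUBIC),cv2.resize(g['pixels'][120:195,255:355],(400,300),interpolation=cv2.INTER_CUBIC)]))
p=wp(cloud(g));m=(abs(p[...,1])<70)&(p[...,0]>-60)&(p[...,0]<70)&(p[...,2]>20)&(p[...,2]<60);q=p[m];
print(m.sum(),[(x,np.median(q[abs(q[:,0]-x)<6][:,2]).round(1)) for x in(-52,-35,0,30,60)])
E
```

```text
15.85 [ 505.22963372 -331.04359559   87.62879212] [-34.05007192  -0.09219798  87.62879212] [-0.  -0.6 -0.9] [0.04 0.01 0.04]
995 [(-52, np.float64(48.7)), (-35, np.float64(48.7)), (0, np.float64(47.2)), (30, np.float64(45.8)), (60, np.float64(45.5))]
```

View pics/g.png

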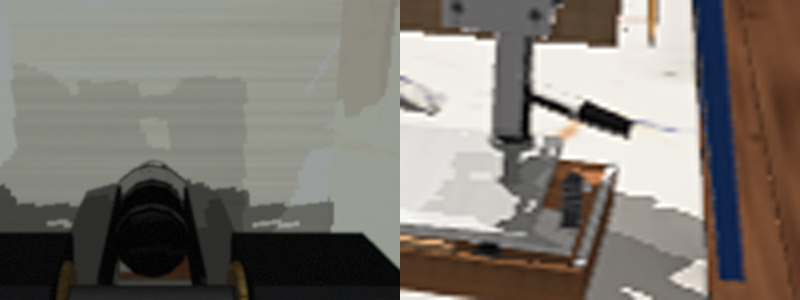

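The side crop shows the shaft entering the plate at (515,185) with no contact force. Continuing into the base.

Request:
play_rows(
  steps=[0,0,0.005,0,0,0,0.01,0,0,0.01,0,0,0,0.01,0,0,0.014,0,0,0,0.01,0,0,0.018,0,0,0,0.01,0,0,0.022,0,0,0,0.01,0,0,0.024,0,0,0,0.01,0,0,0.024,0,0,0,0.01],
)

```text
clock: 16.82
tcp_pos: [505.3, -331.1, 63.8]
eef_rot: [0.998, -0.066, -0.0, -0.0]
wrist_force: [-0.0, -0.6, -0.9]
grip_width: 23.3
grasp_force: 45.0
```

Request:
play_rows(
  steps=[0,0,0.002,0,0,0,0.01,0,0,0.004,0,0,0,0.01,0,0,0.006,0,0,0,0.01,0,0,0.008,0,0,0,0.01,0,0,0.009,0,0,0,0.01,0,0,0.009,0,0,0,0.01],
  force=60,
)

```text
clock: 17.58
tcp_pos: [505.3, -331.2, 56.4]
eef_rot: [0.998, -0.066, 0.0, 0.0]
wrist_force: [-8.1, 4.4, 16.5]
grip_width: 22.9
grasp_force: 60.0
```

Request:
play_rows(
  steps=[-0.0008,-0.0003,0.001,0,0,0,0.01,-0.0012,-0.0005,0.002,0,0,0,0.01,-0.0012,-0.0005,0.002,0,0,0,0.01],
)

```text
clock: 17.95
tcp_pos: [505.3, -331.2, 56.2]
eef_rot: [0.998, -0.066, 0.002, 0.001]
wrist_force: [-6.2, 5.9, 29.4]
grip_width: 23.0
grasp_force: 60.0
```

```bash
python3 - <<'E'
from h import *
s=ctrl.get_state(); print(s['clock'],s['tcp_pos'],wp(s['tcp_pos']),s['wrist_force'].round(1),s['torque'].round(2))
f=grab('wrist'); g=grab('side')
cv2.imwrite('pics/i.png',np.hstack([cv2.resize(f['pixels'],(400,300)),cv2.resize(g['pixels'][120:195,255:355],(400,300),interpolation=cv2.INTER_CUBIC)]))
p=wp(cloud(g));m=(abs(p[...,1])<70)&(p[...,0]>-60)&(p[...,0]<70)&(p[...,2]>20)&(p[...,2]<60);q=p[m];
print(m.sum(),[(x,np.median(q[abs(q[:,0]-x)<6][:,2]).round(1)) for x in(-52,-35,0,30,60)])
p=wp(cloud(g)); m=(p[...,0]<-70)&(p[...,0]>-98)&(abs(p[...,1])<60)&(p[...,2]>45)&(p[...,2]<72); print(np.percentile(p[m],[2,50,98],axis=0).round(1))
E
```

```text
17.95 [ 505.31673364 -331.2003406    56.23835927] [-33.94324337  -0.23622248  56.23835927] [-6.2  5.9 29.4] [ 1.18  1.48 -0.04]
966 [(-52, np.float64(44.2)), (-35, np.float64(44.7)), (0, np.float64(44.1)), (30, np.float64(44.1)), (60, np.float64(44.5))]
[[-89.6  16.5  45.5]
 [-84.   30.5  60.2]
 [-78.   34.8  69.5]]
```

View pics/i.png

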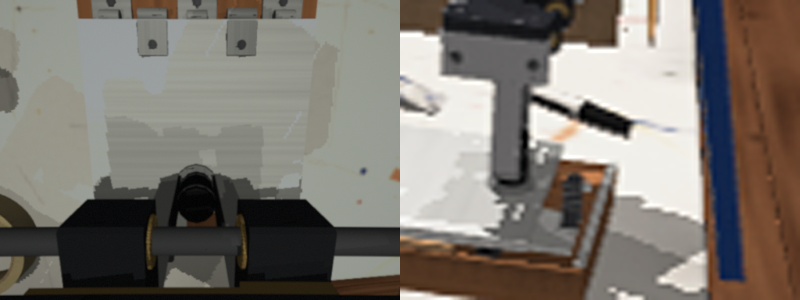

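The side view shows the collar seated on the plate. The plate measures level at about 44 mm from edge to hinge, so it is fully shut, and the slide is at its stop. I hold one second to check it stays that way.

Request:
play_rows(
  steps=[0,0,0,0,0,0,0.01,0,0,0,0,0,0,0.01,0,0,0,0,0,0,0.01,0,0,0,0,0,0,0.01,0,0,0,0,0,0,0.01,0,0,0,0,0,0,0.01,0,0,0,0,0,0,0.01,0,0,0,0,0,0,0.01],
)

```text
clock: 19.05
tcp_pos: [505.3, -331.2, 56.2]
eef_rot: [0.998, -0.066, 0.002, 0.001]
wrist_force: [-8.1, 4.9, 28.1]
grip_width: 23.0
grasp_force: 60.0
```

```bash
python3 -c "
from workcell import ctrl
print(ctrl.close_job())"
```

```text
the job is handed in; nothing more can be done
None
```

I handed the job in at about 19 s: the slide is at its left end stop, the plate is folded fully shut, and the pin is through the plate into the base, held down with about 28 N; I did not touch the masking tape.

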